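Load the slide carrier under the stand's spring clip

ROBOT

A 6-joint arm with a two-finger parallel gripper is mounted at the origin on a cart in front of the work surface, level with it; the furniture and walls round the work are solid. World frame = base frame: x ahead of the robot, y to its left, z up, the work surface at z = 0. Lengths are in m, angles in rad, forces in N, time in s.
With the tool pointing down it reaches from about 0.35 to 0.775 m from the base axis. Payload 7.3 kg.
Tool frame: the origin (TCP) lies midway between the tips of the shut fingers; the grasp point (between the pads) lies 19 mm behind it; z points along the fingers, y is the direction in which the jaws open and shut (so a half turn about z gives the same grasp; the last joint's range is limited). The gripper opens to 92 mm and grips with 3 to 60 N. Pads are 19 mm wide; open, the fingers measure 130 mm over their backs; the gripper's body (75 mm by 190 mm) begins 47 mm behind the grasp point.
Start: joints at [1.049, 0.342, 1.524, -0, 1.275, -0.146], TCP at [0.193, 0.488, 0.227] pointing down, gripper open.
Joint ranges: [-2.53, 2.53], [-0.77, 2.02], [0.04, 2.7], [-1, 4.14], [0.28, 2.66], [-3.11, 3.11]. Speed limits (rad/s): [2.57, 2.57, 3.14, 3.14, 3.14, 3.14].

INTERFACE

Orientations are given as [roll, pitch, yaw] about the fixed x, y, z axes, in that order (R = Rz(yaw) Ry(pitch) Rx(roll)).
In Python, from cell import robot gives the robot as it stands.
- The arm moves only by the tool step_arm, never from a script. Its argument "moves" is a list that holds one entry, the list of rows, each a list of 4 numbers: the shift along the tool's x, y, z in m, then the turn about the tool's z in rad. In form: [[[dx, dy, dz, roll], ...]]. A call has 1 to 8 rows; each row shifts and turns the commanded pose from where the row before left it, along the tool's axes as they then stand; what a row does not reach is not made up. A row lasts 1/12 s, in which the tool goes at most 41.7 mm and 7.16 degrees, less where a joint would pass 70% of its speed; a pose out of reach is approached as far as the arm can. A call with a gripper value outside its range is refused whole. "hand" is the opening, from 0 (shut) to 1 (fully open), set as the call begins (left out, the last holds). The fingers move at their own pace and stop on an object; "force" is the grip in N (left out, the last holds). Time passes only in rows, so rows that do not move let the fingers close. It gives the time, the measured TCP pose, the force and the opening at its end, in the units of the state.
- robot.observe(): the state, without advancing time (a new reading comes with each control period).
- robot.read_camera(name): name is "side" or "top"; returns a dict with "frame" (420x560x3 uint8, red, green, blue), "fovy" (degrees; the focal length in pixels is half the picture's height over the tangent of half this angle, whatever the lens; pixels are square), "cx", "cy" (the principal point, pixels), "k1" (the pictures are not rectified: a ray, as slopes to the right and down, at radius r is drawn at 1 + k1 r^2 times it, then the intrinsics apply), "R" (3x3) and "t" (3): a world point X has camera coordinates R X + t. Camera axes: x right, y down, z forward; pixel columns grow to the right and rows downward; lengths in m; the calibration is good to about 2 mm. A picture is of the moment at which its call begins. There is no depth.
- robot.hand_in(): hands the job in, once; it reports no verdict.
The state is a dict: "time": time; "qpos": joint angles; "qvel": joint speeds; "joint_efforts": joint torques, N m; "tool_pos": TCP position; "tool_rot": TCP orientation; "contact_force": force on the tool from outside, world axes, zero at the start; "torque": the same for the moment, N m; "opening": finger opening in m.
Only numpy, scipy, OpenCV 4.12 (cv2) and the standard library are available. Lean on these libraries where they do the work, as an engineer would, in place of code of your own. Each camera call takes 0.05 s, during which the arm holds its last target.

TASK

Press the raised thumb plate of the slide stand's spring clip down with one fingertip and keep it down while the other fingertip pushes the slide carrier by its upright tab under the clip's lifted nose, right up to the end stops. Then let the clip close on the carrier and move clear. Do not lift the carrier or pull it back out, and leave the things round the stand alone.

Things in the scene. Friction and masses are not known exactly. Their poses are not given: they have to be found in the camera images.
- stand: Fixed slide stand, grey foot under a dark metal stage with bright guide rails, 160 mm long (x -75 to +85), 106 mm wide. Origin on the worktop; +x runs along the slideway towards the clip (the pushing direction), z up. Stage top at z = 30 mm. Guide rails along x from -70 to +18 mm, inner faces at y = +-43.5 mm, lips over the carrier's edges in to y = +-40 mm, tops z = 38.5 mm.
- stop_line (a point): Point on the stage (z = 30 mm) midway between the front faces of the two end stops: stand x = +13 mm, y = 0. The stops stand at |y| 24 to 42 mm, 7 mm high. The carrier is home when its leading edge is here.
- pivot (a point): Middle of the clip's pivot axis (along stand y), at stand x = 20 mm, z = 38 mm. The clip is a steel see-saw: its nose reaches 16 mm from here towards -x, its thumb plate, 62 mm long and 28 mm wide, towards +x. Bearings beside it at |y| 17 to 21 mm, x = 14 to 26 mm, tops at z = 43 mm.
- clip (a joint): Clip angle, rad. 0 = at rest: nose down on the stage, blocking the carrier; thumb plate slants up by 0.55 rad, free end at about z = 73 mm. 0.55 = pressed to its limit: thumb plate level, top at z = 41 mm over stand x = 20 to 82 mm, nose 9 mm above the stage. The carrier passes above about 0.3. Let go, it springs back; with the carrier home under it, it rests at about 0.24.
- clip_plate: The clip's moving steel plate (thumb plate and nose in one piece); origin on the pivot axis, turns with the clip. Its spring needs about 0.14 N m when fully pressed: 6 N at 25 mm from the pivot, 3 N at 45 mm.
- thumb (a point): Point on the middle of the thumb plate's upper face, 35 mm from the pivot; moves with the clip.
- carrier: Flat bright metal slide carrier, 52 mm long (x), 84 mm wide (y), 4 mm thick, about 0.12 kg, lying on the stage under the rails' lips, free to slide along the stand's x. Origin at the centre of its underside, axes as the stand's; leading edge at x = +26 mm. Home: origin at stand x = -13 mm; it starts 13 to 23 mm short of that. A 76x26 mm glass slide lies behind its tab, top 5.2 mm above the underside.
- tab (a point): Middle of the rear (push) face of the carrier's upright tab: carrier x = +7 mm, 15 mm above its underside. The tab is 34 mm wide (y), 4 mm thick (front face at x = +11 mm); its top is 24 mm above the underside, 54 mm above the worktop.
- petri_1: Bystander near the stand, to be left alone: round culture dish, 92 mm across, 16 mm high. Origin at the centre of its underside.
- immersion_oil: Bystander near the stand, to be left alone: small brown bottle with black dropper cap, 25 mm across, 78 mm high. Origin at the centre of its underside.
- forceps: Bystander near the stand, to be left alone: steel forceps lying flat, 122 mm long, 8 mm high. Origin at the centre of its underside.
- loupe: Bystander near the stand, to be left alone: small folding magnifier, 61x28x12 mm. Origin at the centre of its underside.
- cap_white: Bystander near the stand, to be left alone: white screw cap, 36 mm across, 14 mm high. Origin at the centre of its underside.
Mind the look-alikes: they are no part of the job. Leave any blue, pink or turquoise look-alike of the carrier alone.

How it is judged:
On the way, in this order (a step that is already met when the one before it is completed fails the run):
1. a fingertip holds the clip's thumb plate down while the carrier is still short of the nose (value of joint clip above 0.3 rad and contact force between the fingers and clip_plate above 0.3 N and x of carrier in the frame of stand below -0.021 m), for 0.2 s.
2. with the clip still held down by a finger, a finger pushes the carrier home (value of joint clip above 0.28 rad and contact force between the fingers and clip_plate above 0.3 N and contact force between the fingers and carrier above 0.1 N and x of carrier in the frame of stand above -0.016 m), for 0.04 s.
At the end, for the whole second after the job is handed in: The carrier lies flat and at rest at the end stops (within 3 mm, within 0.08 rad of square), and the released clip presses on it with more than 1 N (clip angle 0.15 to 0.33) (x of carrier in the frame of stand between -0.016 and -0.01 m and value of joint clip between 0.15 and 0.33 rad and contact force between clip_plate and carrier above 1 N and linear speed of carrier below 0.01 m/s and angle between the x axis of carrier and the x axis of stand, either way round below 0.08 rad and angle between carrier's own z axis and vertical below 0.05 rad); the robot touches nothing.
It fails at once if the carrier is lifted or tipped (8 mm off the stage or 0.2 rad) (z of carrier in the frame of stand above 0.038 m or angle between carrier's own z axis and vertical above 0.2 rad).
It fails at once if the carrier is pulled back out, more than 10 mm behind its hindmost start (x of carrier in the frame of stand below -0.046 m).
It fails at once if a bystander is moved more than 20 mm (distance of any of petri_1, immersion_oil, forceps, loupe, cap_white from where it was at the start of the episode above 0.02 m).
It also fails if it takes over 35 s, if anything falls off the work surface, if the arm or the gripper's body presses on something with over 40 N, if the wrist force passes 120 N, or if a joint passes its speed limit or range.

## Working session

There is one attempt and no reset: what is moved stays moved. The work goes in short steps, Python scripts to look and compute and a tool call to move; the robot and the scene stay as the last step left them, time stands still between calls to the robot, and variables do not carry over. Pictures are saved under pics/ and viewed, and the job is handed in when it is done.

Besides the shell and the picture viewer there is one more tool, called after "Call:" as name([rows], argument=value, ...), one row to a line, values as JSON. step_arm: Moves the arm, as the interface text tells. Its arguments: {"type":"object","properties":{"moves":{"type":"array","items":{"type":"array","items":{"type":"array","items":{"type":"number"}}}},"hand":{"type":"number"},"force":{"type":"number"}},"required":["moves"]}

```bash
mkdir -p pics; ls; python3 - <<'E'
from cell import robot
import cv2
s=robot.observe();print({k:(v if not hasattr(v,'round') else v) for k,v in s.items()})
for n in("side","top"):
    c=robot.read_camera(n);cv2.imwrite(f"pics/{n}0.png",c["frame"][:,:,::-1])
    print(n,c["fovy"],c["cx"],c["cy"],c["k1"],c["R"],c["t"])
E
```

```text
pics
{'time': 0.0, 'qpos': array([ 1.04898371e+00,  3.42719806e-01,  1.52502208e+00, -1.13552498e-05,
        1.27542806e+00, -1.45971288e-01]), 'qvel': array([ 0.00012847,  0.00023942, -0.00089113, -0.00081777,  0.00022231,
        0.00028051]), 'joint_efforts': array([-1.78121936e-03, -4.31237698e+01, -2.44224626e+01,  7.15595065e-02,
        5.59166784e-02, -1.71222337e-04]), 'tool_pos': array([0.19246108, 0.4879992 , 0.22604473]), 'tool_rot': array([-3.14003056e+00, -2.18679315e-04,  2.76575446e+00]), 'contact_force': array([-0.02226827, -0.12332851,  0.08313065]), 'torque': array([ 0.01870852, -0.03715691, -0.01164771]), 'opening': 0.09140236936054794}
side 56.230549006839766 281.6053201715716 204.19797052776258 -0.11552192597831606 [[-0.98587743 -0.16712998 -0.01064221]
 [-0.08122826  0.53279166 -0.84233901]
 [ 0.14645019 -0.82957858 -0.53884295]] [0.48454368 0.17968785 0.69864307]
top 50.08579115190817 271.79884738404564 213.98072028187642 0.03611503982906816 [[-0.02573449 -0.99966609 -0.00233317]
 [-0.98753427  0.02578459 -0.15527788]
 [ 0.15528619 -0.00169191 -0.98786808]] [-0.1623418   0.52592295  1.26491913]
```

View pics/side0.png

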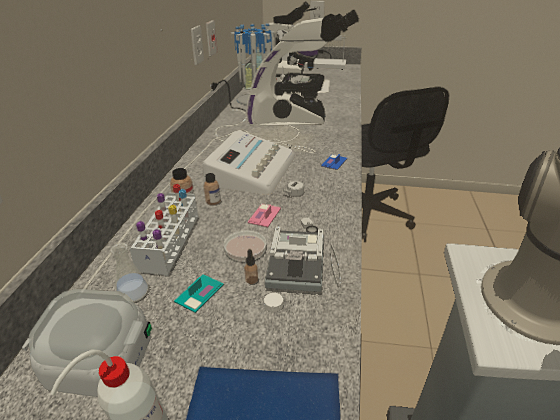

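View pics/top0.png

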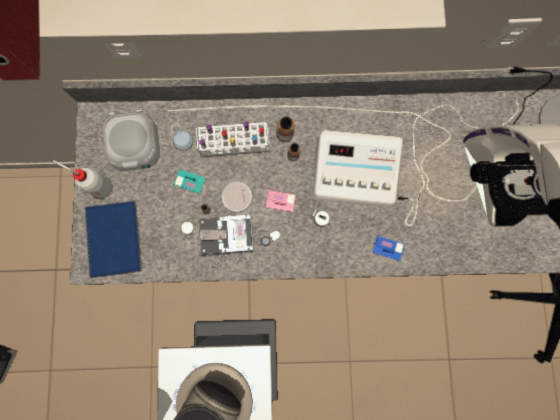

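Top view: the stand is at about (226,235), side view (296,258). Possible carriers: pink plate at top (280,201), turquoise (189,181), blue (388,248), and the bright metal one on the stand (240,235). I choose the metal one and check it in a close crop.

```bash
python3 - <<'E'
import cv2
a=cv2.imread("pics/side0.png")[215:305,250:350];b=cv2.imread("pics/top0.png")[200:270,180:285]
cv2.imwrite("pics/sidec.png",cv2.resize(a,None,fx=6.5,fy=6.5,interpolation=cv2.INTER_CUBIC))
cv2.imwrite("pics/topc.png",cv2.resize(b,None,fx=7.5,fy=7.5,interpolation=cv2.INTER_CUBIC))
E
```

```text
(no output)
```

View pics/sidec.png

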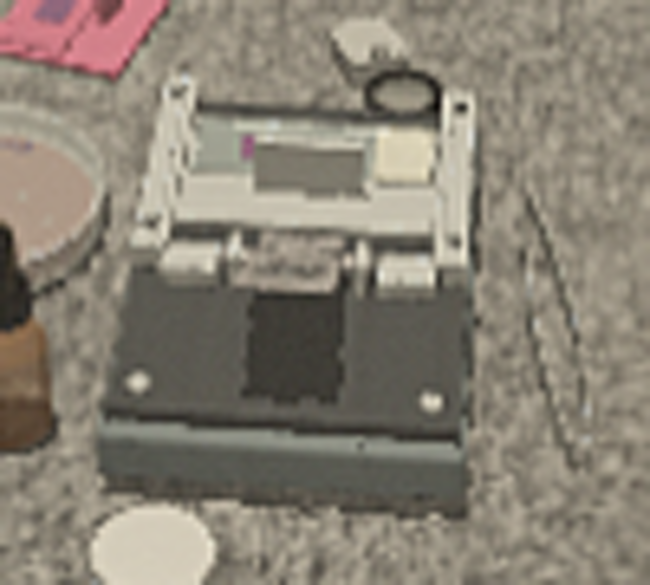

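View pics/topc.png

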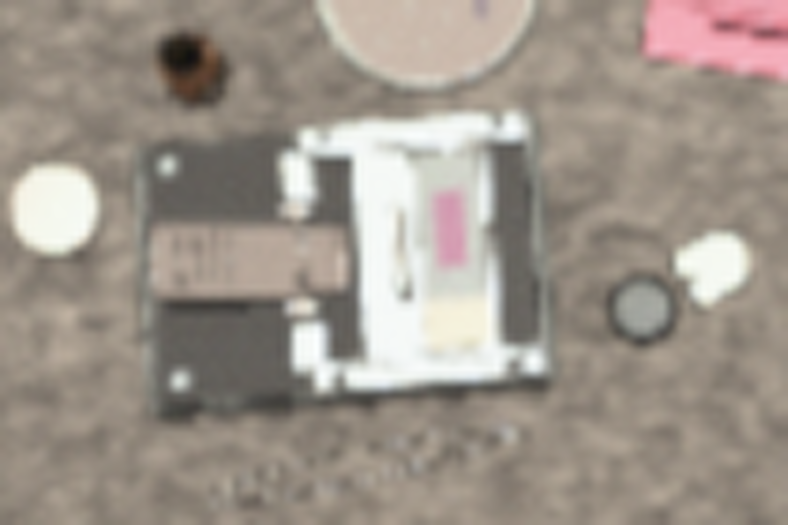

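```bash
cat > h.py <<'E'
import numpy as np, cv2
def K(c):
    f=c["frame"].shape[0]/2/np.tan(np.radians(c["fovy"])/2)
    return np.array([[f,0,c["cx"]],[0,f,c["cy"]],[0,0,1]]),np.array([c["k1"],0,0,0.])
def ray(c,p):
    k,d=K(c);q=cv2.undistortPoints(np.array(p,float).reshape(-1,1,2),k,d).reshape(-1,2)
    v=np.c_[q,np.ones(len(q))]@np.asarray(c["R"]); o=-np.asarray(c["R"]).T@np.asarray(c["t"])
    return o,v
def onz(c,p,z):
    o,v=ray(c,p); return o+v*((np.asarray(z)-o[2])/v[:,2])[:,None]
def proj(c,X):
    k,d=K(c);r,_=cv2.Rodrigues(np.asarray(c["R"]));return cv2.projectPoints(np.asarray(X,float).reshape(-1,3),r,np.asarray(c["t"],float),k,d)[0].reshape(-1,2)
def fit(S,W):
    s=S-S.mean(0);w=W-W.mean(0);a=np.arctan2((s[:,0]*w[:,1]-s[:,1]*w[:,0]).sum(),(s*w).sum())
    R=np.array([[np.cos(a),-np.sin(a)],[np.sin(a),np.cos(a)]]);t=W.mean(0)-R@S.mean(0);return a,t,(W-(S@R.T+t))
E
python3 - <<'E'
from cell import robot
from h import *
c={n:robot.read_camera(n) for n in("side","top")}
def run(n,L,off,s):
    P=np.array([l[0] for l in L],float);P=(P+.5)/s-.5+off
    S=np.array([l[1] for l in L],float)/1e3
    W=onz(c[n],P,S[:,2])[:,:2];a,t,r=fit(S[:,:2],W);print(n,a,t);print((r*1e3).round(1))
run("top",[((140,150),(85,-53,30)),((155,412),(85,53,30)),((530,112),(-75,-53,30)),((550,382),(-75,53,30))],(180,200),7.5)
run("top",[((168,165),(75,-43,30)),((180,380),(75,43,30))],(180,200),7.5)
run("side",[((108,412),(85,-53,30)),((465,432),(85,53,30)),((150,243),(18,-47,38.5)),((455,262),(18,47,38.5)),((460,95),(-70,47,38.5)),((180,80),(-70,-47,38.5))],(250,215),6.5)
E
```

```text
top 1.6300186068854425 [ 0.46624231 -0.04456017]
[[-1.8 -4. ]
 [ 2.  -3.5]
 [-0.2  3.5]
 [ 0.   4. ]]
top 1.6247514325656727 [ 0.46829157 -0.04863601]
[[-1.  -0.1]
 [ 1.   0.1]]
side 1.63816874708627 [ 0.46791442 -0.04222562]
[[-2.5 -2.6]
 [ 2.6 -3. ]
 [-0.9 -0.9]
 [ 1.   0.2]
 [ 0.9  3.5]
 [-1.   2.8]]
```

```bash
python3 - <<'E'
from cell import robot
from h import *
c={n:robot.read_camera(n) for n in("side","top")}
a=1.632;t=np.array([.467,-.0445]);R=np.array([[np.cos(a),-np.sin(a)],[np.sin(a),np.cos(a)]])
def q(n,name,p,z,off,s):
    P=(np.array([p],float)+.5)/s-.5+off
    w=onz(c[n],P,[z/1e3])[0]; print(n,name,(w[:2]*1e3).round(1),"stand",((w[:2]-t)@R*1e3).round(1))
T=((180,200),7.5);S=((250,215),6.5)
q("top","plate end mid",(150,262),72,*T)
q("top","plate end top",(151,226),72,*T)
q("top","plate end bot",(152,298),72,*T)
q("top","nose mid",(350,262),35,*T)
q("top","stopA front",(316,180),37,*T)
q("top","stopB front",(328,345),37,*T)
q("top","lead edge",(357,200),34,*T)
q("top","lead edge2",(364,330),34,*T)
q("top","tab",(402,252),54,*T)
q("top","rear edge",(497,250),34,*T)
q("side","tab top L",(255,148),54,*S)
q("side","tab top R",(365,153),54,*S)
q("side","lead L",(170,222),34,*S)
q("side","lead R",(432,235),34,*S)
q("side","plate free L",(248,396),72,*S)
q("side","plate free R",(340,402),72,*S)
q("side","plate up L",(245,290),72,*S)
q("side","stopA",(163,262),37,*S)
q("side","stopB",(435,280),37,*S)
q("side","pl top L",(232,285),70,*S)
q("side","pl top R",(345,290),70,*S)
E
```

```text
top plate end mid [463.5  28.8] stand [73.4 -1. ]
top plate end top [477.1  28.4] stand [ 72.1 -14.6]
top plate end bot [450.  28.] stand [73.4 12.6]
top nose mid [465.8 -42.4] stand [2.2 1.1]
top stopA front [497.8 -29.8] stand [ 12.8 -31.6]
top stopB front [433.7 -33.9] stand [12.7 32.6]
top lead edge [490.  -45.3] stand [ -2.2 -22.9]
top lead edge2 [439.4 -47.5] stand [-1.3 27.7]
top tab [466.9 -64.2] stand [-19.6   1.3]
top rear edge [469.  -99.2] stand [-54.7   1.3]
side tab top L [485.4 -53.5] stand [-10.1 -17.8]
side tab top R [451.7 -56.2] stand [-10.7  16. ]
side lead L [509.5 -38.3] stand [  3.6 -42.9]
side lead R [429.2 -44.3] stand [ 2.5 37.8]
side plate free L [467.4  75.4] stand [119.6  -7.7]
side plate free R [443.3  73.9] stand [119.7  16.4]
side plate up L [474.7  33.6] stand [ 77.5 -12.5]
side stopA [507.5 -15.6] stand [ 26.3 -42.2]
side stopB [426.  -19.8] stand [27.1 39.4]
side pl top L [479.   29.8] stand [ 73.4 -16.5]
side pl top R [447.8  27.1] stand [72.6 14.8]
```

The crop shows the metal carrier under the rails, with its leading edge just short of the clip nose. Its tab is at top px (233,233), and the thumb plate runs left to (200,235). In the stand frame the measured stops are at x=12.8 mm (expected 13), the free plate end at x=73 (expected 72.9), and the carrier spans −54 to −2, about 52 mm. The carrier origin is therefore about −28 mm, with the tab's rear face at about −21. The stand is at (0.467, −0.0445) with yaw 1.632.

Plan: jaws along stand x with about a 65 mm opening. I move over the stand first.

Call:
step_arm([
  [[-0.028, -0.0245, 0, 0], [-0.028, -0.0245, 0, 0], [-0.028, -0.0245, 0, 0], [-0.028, -0.0245, 0, 0], [-0.028, -0.0245, 0, 0], [-0.028, -0.0245, 0, 0], [-0.028, -0.0245, 0, 0], [-0.028, -0.0245, 0, 0]],
], hand=0.707)

```text
time: 0.97
tool_pos: [0.3295, 0.2222, 0.2269]
tool_rot: [3.141, 0.0, 2.766]
contact_force: [0.6, 0.4, -0.0]
opening: 0.0645
```

Call:
step_arm([
  [[-0.028, -0.0245, 0, 0], [-0.028, -0.0245, 0, 0], [-0.028, -0.0245, 0, 0], [-0.028, -0.0245, 0, 0], [-0.028, -0.0245, 0, 0], [-0.028, -0.0245, 0, 0], [-0.028, -0.0245, 0, 0], [-0.028, -0.0245, 0, 0]],
])

```text
time: 1.63
tool_pos: [0.466, -0.0426, 0.2268]
tool_rot: [3.141, 0.0, 2.765]
contact_force: [0.5, -0.1, 0.6]
opening: 0.0649
```

Call:
step_arm([
  [[0, 0, 0, -0.109], [0, 0, 0, -0.109], [0, 0, 0, -0.109], [0, 0, 0, -0.11], [0, 0, 0, 0], [0, 0, 0, 0]],
])

```text
time: 2.13
tool_pos: [0.4655, -0.0407, 0.2267]
tool_rot: [3.141, 0.0, -3.084]
contact_force: [0.4, -0.3, 0.3]
opening: 0.0651
```

Call:
step_arm([
  [[-0.0012, -0.0014, 0.027, 0], [0, 0, 0.027, 0], [0, 0, 0.027, 0], [0, 0, 0.027, 0], [0, 0, 0.027, 0], [0, 0, 0, 0]],
])

```text
time: 2.63
tool_pos: [0.4638, -0.0412, 0.0877]
tool_rot: [3.139, -0.008, -3.083]
contact_force: [-1.4, 0.4, -0.2]
opening: 0.0646
```

```bash
python3 - <<'E'
from cell import robot
from h import *
s=robot.observe();print(s["tool_pos"],s["contact_force"])
c={n:robot.read_camera(n) for n in("side","top")}
a=cv2.resize(c["side"]["frame"][190:305,240:360,::-1],None,fx=5,fy=5,interpolation=cv2.INTER_CUBIC)
cv2.imwrite("pics/side1.png",a)
print(proj(c["side"],[s["tool_pos"],s["tool_pos"]+[-.0025,.0325,0],s["tool_pos"]-[-.0025,.0325,0]]))
b=cv2.resize(c["top"]["frame"][180:290,170:290,::-1],None,fx=5,fy=5,interpolation=cv2.INTER_CUBIC)
cv2.imwrite("pics/top1.png",b)
E
```

```text
[ 0.46378992 -0.04115835  0.08770712] [-1.39023201  0.37377966 -0.15110212]
[[298.93852435 228.2863587 ]
 [297.97882006 238.65455542]
 [299.82912275 218.63379041]]
```

View pics/side1.png

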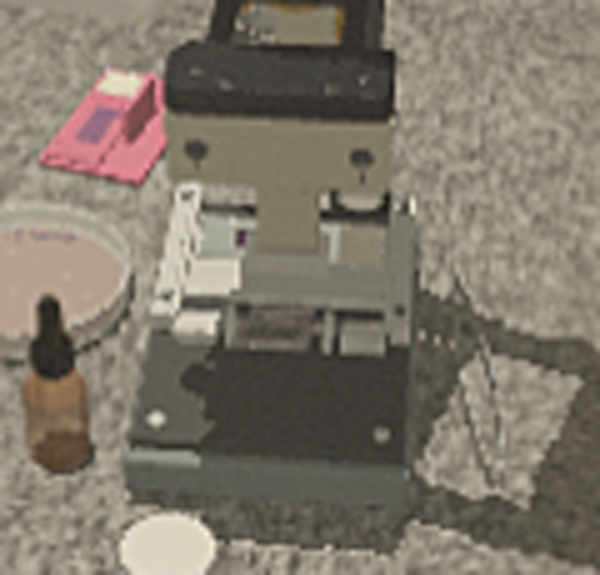

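View pics/top1.png

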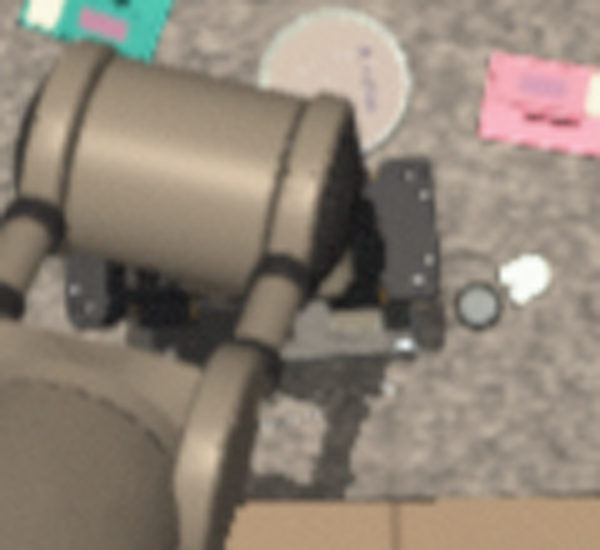

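Call:
step_arm([
  [[0, 0, 0, 0], [0, 0, 0, 0], [0, 0, 0, 0]],
])

```text
time: 2.98
tool_pos: [0.4678, -0.0422, 0.0932]
tool_rot: [-3.141, 0.003, -3.081]
contact_force: [-0.4, 0.1, 0.3]
opening: 0.0647
```

Settled at stand x=+2.3, y=−0.9, as planned. Next I press the plate gently.

Call:
step_arm([
  [[0, 0, 0.006, 0], [0, 0, 0.006, 0], [0, 0, 0.006, 0], [0, 0, 0.006, 0], [0, 0, 0.006, 0], [0, 0, 0.005, 0], [0, 0, 0, 0], [0, 0, 0, 0]],
])

```text
time: 3.65
tool_pos: [0.4666, -0.0419, 0.0563]
tool_rot: [3.141, -0.001, -3.08]
contact_force: [-0.8, -0.1, 0.4]
opening: 0.065
```

Call:
step_arm([
  [[0, 0, 0.003, 0], [0, 0, 0.003, 0], [0, 0, 0.003, 0], [0, 0, 0, 0], [0, 0, 0, 0]],
])

```text
time: 4.07
tool_pos: [0.4673, -0.0421, 0.048]
tool_rot: [-3.141, 0.001, -3.08]
contact_force: [1.1, -0.8, 4.2]
opening: 0.0649
```

```bash
python3 - <<'E'
from cell import robot
from h import *
s=robot.observe();print(s["tool_pos"],s["contact_force"],s["torque"])
c={n:robot.read_camera(n) for n in("side","top")}
a=cv2.resize(c["side"]["frame"][205:305,245:345,::-1],None,fx=6,fy=6,interpolation=cv2.INTER_CUBIC)
cv2.imwrite("pics/side2.png",a)
E
```

```text
[ 0.46730305 -0.0421225   0.04798706] [ 1.11135179 -0.82868341  4.22980987] [ 0.09529523 -0.04421073 -0.0111668 ]
```

View pics/side2.png

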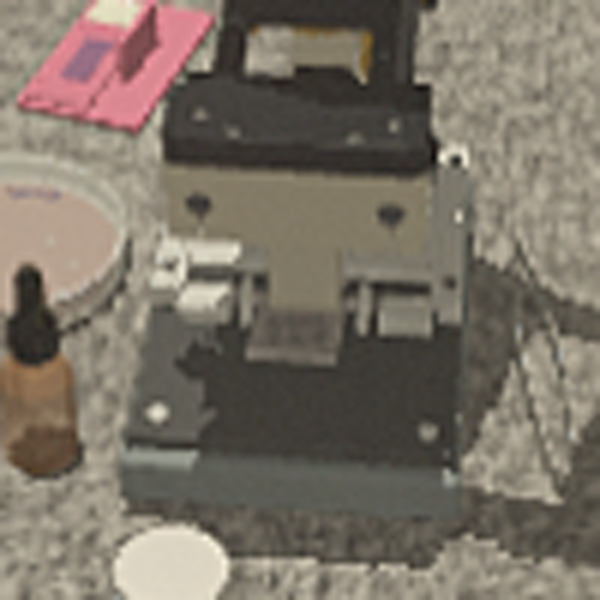

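The plate is being pressed: the finger is over it at crop (303,290) and about 4 N is acting. It goes a little lower.

Call:
step_arm([
  [[0, 0, 0.0025, 0], [0, 0, 0.002, 0], [0, 0, 0, 0], [0, 0, 0, 0], [0, 0, 0, 0], [0, 0, 0, 0]],
])

```text
time: 4.67
tool_pos: [0.4672, -0.0416, 0.0437]
tool_rot: [3.141, 0.001, -3.081]
contact_force: [0.8, 2.6, 7.5]
opening: 0.065
```

```bash
python3 - <<'E'
from cell import robot
from h import *
s=robot.observe();print(s["tool_pos"],s["contact_force"],s["torque"])
c={n:robot.read_camera(n) for n in("side","top")}
a=cv2.resize(c["side"]["frame"][205:305,245:345,::-1],None,fx=6,fy=6,interpolation=cv2.INTER_CUBIC)
cv2.imwrite("pics/side3.png",a)
P=(np.array([[246,360],[337,364]])+.5)/6-.5+[245,205]
for z in(.04,.045,.05,.055):print(z,[(p[:2]-[.467,-.0445])@np.array([[-.0612,-.998],[.998,-.0612]]) for p in onz(c["side"],P,[z,z])])
E
```

```text
[ 0.4671944  -0.04161086  0.04369809] [0.78334898 2.64979486 7.53679035] [ 0.75355212 -0.05298168 -0.04200384]
0.04 [array([ 0.05603706, -0.01780156]), array([0.05526599, 0.01071193])]
0.045 [array([ 0.06168424, -0.01721962]), array([0.060921  , 0.01100468])]
0.05 [array([ 0.06733143, -0.01663767]), array([0.06657601, 0.01129742])]
0.055 [array([ 0.07297862, -0.01605572]), array([0.07223101, 0.01159017])]
```

View pics/side3.png

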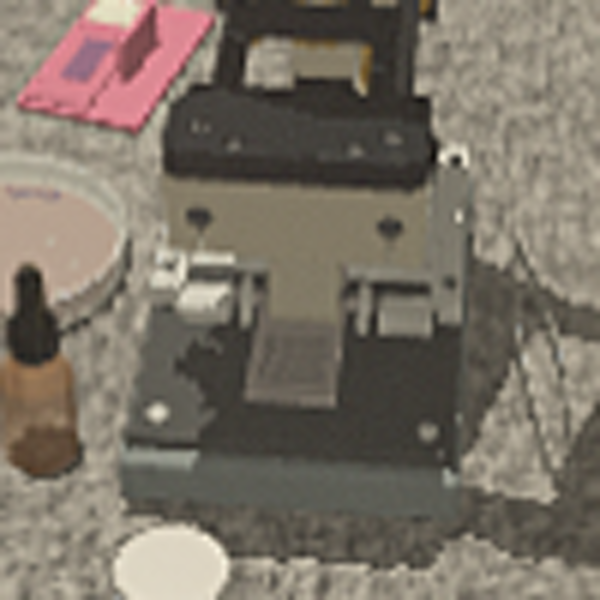

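Call:
step_arm([
  [[0, 0, 0, 0], [0, 0, 0, 0], [0, 0, 0, 0]],
])

```text
time: 5.02
tool_pos: [0.4672, -0.0416, 0.0437]
tool_rot: [3.141, 0.001, -3.081]
contact_force: [1.1, 3.9, 6.8]
opening: 0.0648
```

```bash
python3 - <<'E'
from cell import robot
from h import *
s=robot.observe();print(s["tool_pos"],s["contact_force"],s["torque"])
c={n:robot.read_camera(n) for n in("side","top")}
P=(np.array([[246,402],[337,406]])+.5)/6-.5+[245,205]
for z in(.04,.045,.05,.055):print(z,[(p[:2]-[.467,-.0445])@np.array([[-.0612,-.998],[.998,-.0612]]) for p in onz(c["side"],P,[z,z])])
E
```

```text
[ 0.46720778 -0.04162358  0.04372299] [1.08510318 3.91813134 6.79665981] [ 0.79778143 -0.02345681 -0.01543265]
0.04 [array([ 0.07531912, -0.01589827]), array([0.07451906, 0.01200007])]
0.045 [array([ 0.08077074, -0.01533563]), array([0.07997879, 0.01227975])]
0.05 [array([ 0.08622236, -0.01477299]), array([0.08543852, 0.01255943])]
0.055 [array([ 0.09167397, -0.01421035]), array([0.09089825, 0.01283911])]
```

The free end is now at about x=82, z≈44–45 mm, so the clip is at about 0.49 rad with ~7 N held for over 0.3 s. Next I push along tool +y.

Call:
step_arm([
  [[0, 0.003, 0, 0], [0, 0.003, 0, 0], [0, 0.003, 0, 0], [0, 0.003, 0, 0], [0, 0.003, 0, 0], [0, 0, 0, 0]],
])

```text
time: 5.62
tool_pos: [0.466, -0.0266, 0.0433]
tool_rot: [3.142, 0.0, -3.08]
contact_force: [1.1, -3.2, 3.1]
opening: 0.0647
```

```bash
python3 - <<'E'
from cell import robot
from h import *
s=robot.observe();print(s["tool_pos"],s["contact_force"],s["torque"])
c={n:robot.read_camera(n) for n in("side","top")}
cv2.imwrite("pics/side4.png",cv2.resize(c["side"]["frame"][205:305,245:345,::-1],None,fx=6,fy=6,interpolation=cv2.INTER_CUBIC))
cv2.imwrite("pics/top4.png",cv2.resize(c["top"]["frame"][190:290,180:280,::-1],None,fx=6,fy=6,interpolation=cv2.INTER_CUBIC))
E
```

```text
[ 0.46600561 -0.02662245  0.04328036] [ 1.1091446  -3.23253221  3.12455133] [-0.18559664 -0.16436029  0.0120069 ]
```

View pics/side4.png

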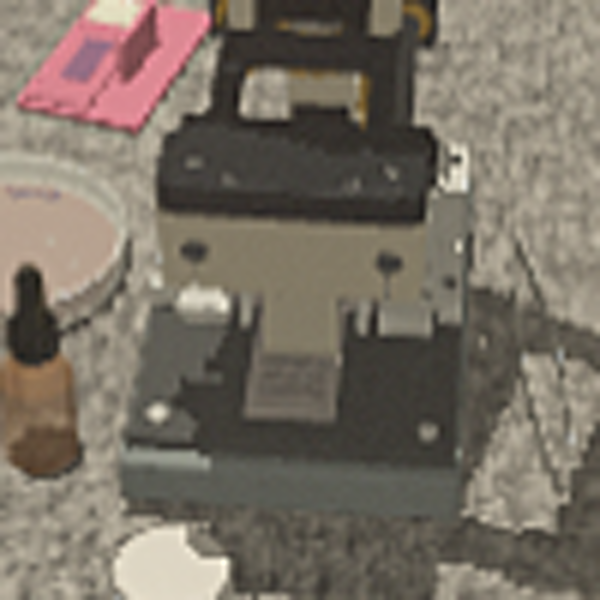

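View pics/top4.png

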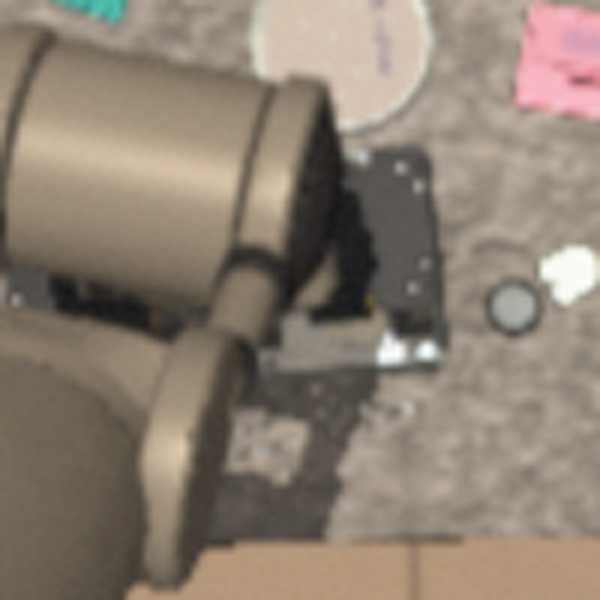

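The plate stays down (free edge at crop row ~415, nearly level). The carrier needs about 8.5 mm more, in smaller steps.

Call:
step_arm([
  [[0, 0.0025, 0, 0], [0, 0.0025, 0, 0], [0, 0.0015, 0, 0], [0, 0, 0, 0]],
])

```text
time: 6.05
tool_pos: [0.4653, -0.0202, 0.0431]
tool_rot: [3.141, -0.0, -3.08]
contact_force: [0.9, -2.6, 4.2]
opening: 0.065
```

Call:
step_arm([
  [[0, 0.001, 0, 0], [0, 0.001, 0, 0], [0, 0, 0, 0], [0, 0, 0, 0]],
])

```text
time: 6.38
tool_pos: [0.4652, -0.0183, 0.0431]
tool_rot: [3.141, -0.0, -3.08]
contact_force: [-0.1, -2.5, 3.1]
opening: 0.0649
```

Call:
step_arm([
  [[0, 0.001, 0, 0], [0, 0.001, 0, 0], [0, 0, 0, 0]],
])

```text
time: 6.63
tool_pos: [0.4651, -0.0164, 0.0431]
tool_rot: [3.141, -0.0, -3.08]
contact_force: [-0.5, -3.2, 2.4]
opening: 0.0647
```

Call:
step_arm([
  [[0, 0.001, 0, 0], [0, 0.001, 0, 0], [0, 0, 0, 0]],
])

```text
time: 6.88
tool_pos: [0.4651, -0.0158, 0.0436]
tool_rot: [-3.14, -0.0, -3.08]
contact_force: [-1.9, -10.3, 6.7]
opening: 0.0647
```

Force jumped to 10 N and the motion stalled, so the end stops look reached. I check this before releasing.

```bash
python3 - <<'E'
from cell import robot
from h import *
s=robot.observe();print(s["tool_pos"],s["contact_force"],s["torque"])
c={n:robot.read_camera(n) for n in("side","top")}
cv2.imwrite("pics/side5.png",cv2.resize(c["side"]["frame"][205:305,245:345,::-1],None,fx=6,fy=6,interpolation=cv2.INTER_CUBIC))
E
```

```text
[ 0.46512863 -0.01577319  0.04359291] [ -1.85444678 -10.32398517   6.74213919] [-1.91969183  0.41397411 -0.15123302]
```

View pics/side5.png

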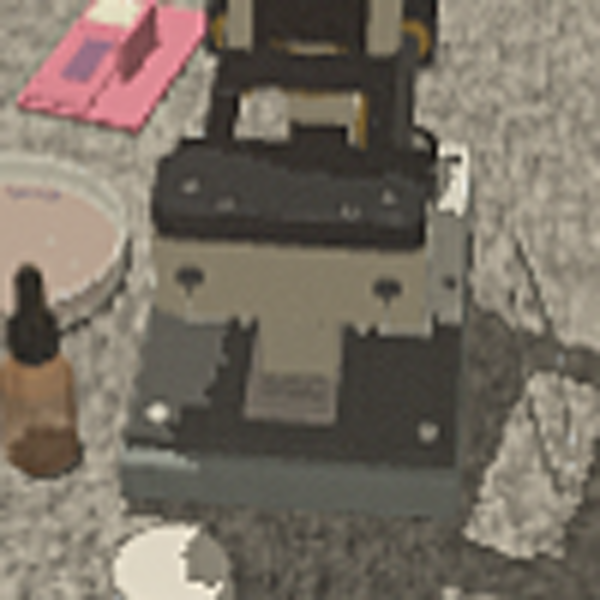

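Call:
step_arm([
  [[0, -0.002, 0, 0], [0, -0.002, 0, 0], [0, -0.001, 0, 0], [0, 0, 0, 0]],
])

```text
time: 7.32
tool_pos: [0.4652, -0.0192, 0.0431]
tool_rot: [3.141, -0.0, -3.081]
contact_force: [-0.3, 1.8, 3.7]
opening: 0.0654
```

Call:
step_arm([
  [[0, 0, -0.004, 0], [0, 0, -0.005, 0], [0, 0, -0.008, 0], [0, 0, -0.012, 0], [0, 0, -0.02, 0], [0, 0, -0.03, 0], [0, 0, -0.03, 0], [0, 0, 0, 0]],
])

```text
time: 7.98
tool_pos: [0.4682, -0.0199, 0.1577]
tool_rot: [-3.139, 0.009, -3.08]
contact_force: [1.5, 0.0, 0.3]
opening: 0.0649
```

Call:
step_arm([
  [[0, 0.03, -0.02, 0], [0, 0.035, -0.01, 0], [0, 0.035, 0, 0], [0, 0.035, 0, 0], [0, 0.035, 0, 0], [0, 0.035, 0, 0], [0, 0, 0, 0], [0, 0, 0, 0]],
])

```text
time: 8.65
tool_pos: [0.4522, 0.1864, 0.1822]
tool_rot: [-3.141, -0.0, -3.077]
contact_force: [-0.2, 0.3, -0.8]
opening: 0.0651
```

```bash
python3 - <<'E'
from cell import robot
from h import *
s=robot.observe();print(s["tool_pos"],s["contact_force"],s["time"])
c={n:robot.read_camera(n) for n in("side","top")}
cv2.imwrite("pics/side6.png",cv2.resize(c["side"]["frame"][205:305,245:345,::-1],None,fx=6,fy=6,interpolation=cv2.INTER_CUBIC))
cv2.imwrite("pics/top6.png",cv2.resize(c["top"]["frame"][200:270,180:285,::-1],None,fx=7.5,fy=7.5,interpolation=cv2.INTER_CUBIC))
E
```

```text
[0.45216286 0.18644291 0.18217742] [-0.18347965  0.31792674 -0.8188966 ] 8.65
```

View pics/side6.png

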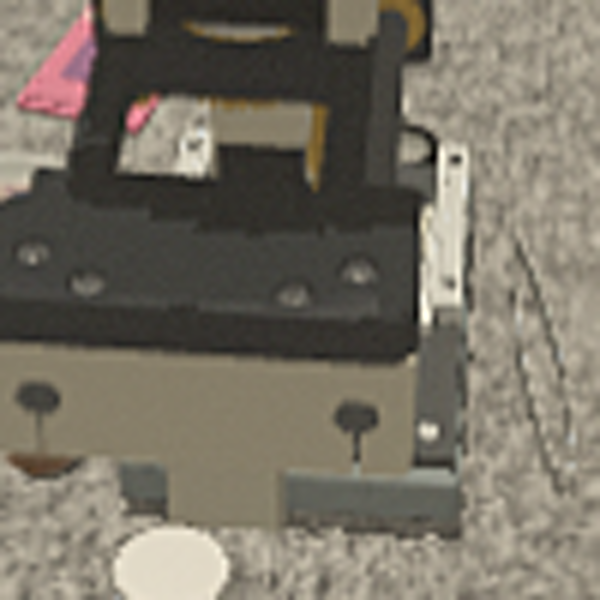

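View pics/top6.png

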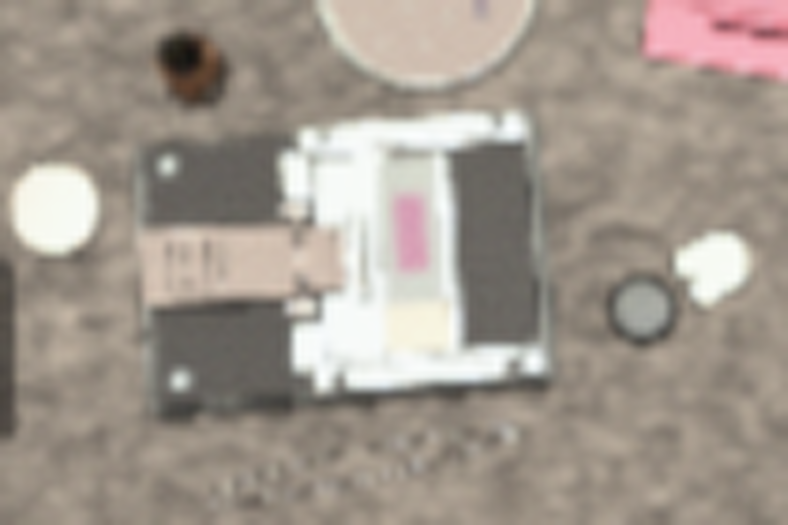

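The top view shows the carrier's front at the stops (crop x≈318), its rear edge at x≈450–460, and the clip nose lying on it at (330,258). The bystanders are where they were. I check in numbers.

```bash
python3 - <<'E'
from cell import robot
from h import *
c=robot.read_camera("top")
a=1.632;t=np.array([.467,-.0445]);R=np.array([[np.cos(a),-np.sin(a)],[np.sin(a),np.cos(a)]])
f=cv2.imread("pics/top6.png");g=f.min(2)
Q=[]
for r in list(range(165,190,5))+list(range(280,335,5)):
    row=g[r,430:500].astype(int);i=np.where((row[:-1]>=130)&(row[1:]<130))[0]
    if len(i):Q.append((430+i[0]+.5,r))
P=(np.array(Q)+.5)/7.5-.5+[180,200];w=onz(c,P,[.034]*len(P))[:,:2];s=(w-t)@R*1e3;print(s.round(1),np.polyfit(s[:,1],s[:,0],1))
P=(np.array([[138,265.]])+.5)/7.5-.5+[180,200]
for z in(.055,.06):print(((onz(c,P,[z])[:,:2]-t)@R*1e3).round(1))
b=cv2.imread("pics/top0.png")[200:270,180:285]
d=cv2.absdiff(cv2.resize(b,None,fx=7.5,fy=7.5,interpolation=cv2.INTER_CUBIC),f).max(2)
print([int((d[y0:y1,x0:x1]>60).sum()) for x0,x1,y0,y1 in((10,105,155,260),(155,230,25,105),(320,535,0,90),(200,540,420,500),(600,760,225,350))])
E
```

```text
[[-40.1 -33.3]
 [-39.9 -31.3]
 [-39.8 -29.4]
 [-40.  -27.4]
 [-40.3 -25.4]
 [-39.8  11.7]
 [-40.   13.7]
 [-40.2  15.6]
 [-40.5  17.6]
 [-40.7  19.6]
 [-40.9  21.5]
 [-40.8  23.5]
 [-41.   25.4]
 [-40.9  27.3]
 [-40.7  29.3]
 [-40.6  31.2]] [-1.25468395e-02 -4.03198632e+01]
[[80.6 -2.4]]
[[79.8 -1.8]]
[0, 0, 0, 0, 0]
```

```bash
python3 - <<'E'
from cell import robot
print(robot.hand_in())
E
```

```text
the job is handed in; nothing more can be done
None
```

I pressed the thumb plate down with one fingertip to about 0.49 rad. While it stayed down, the other fingertip pushed the carrier by its tab until it stalled at about 10 N on the end stops. I then backed off, lifted clear and handed in at about 9 s. No verdict was reported.

**Last checks (top view):**
- **Carrier:** the rear edge is at stand x ≈ −40.3 mm against −39 at home, so the origin is about −14 mm, inside the −16 to −10 band. It is within about 0.013 rad of square.
- **Clip:** the free end is at x ≈ 80 mm and z ≈ 60 mm, which fits the 0.24 rad rest angle with the nose on the carrier. I could not measure the clip's pressing force directly.
- **Bystanders:** no pixel change around any of them.
- **Robot:** clear of everything, with only noise on the force reading.

**Disagreement:** the fingertip's position at the stall implied a tab position about 2.4 mm further in than home. I put that down to finger thickness and calibration, because the image shows the carrier at the stops.

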